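# Isolate the carving lathe and swing out the lockout hasp

### The arm

A 7-joint arm with a two-finger parallel gripper is mounted at the origin on the work surface. World frame = base frame: x ahead of the robot, y to its left, z up, the work surface at z = 0. Lengths are in m, angles in degrees, forces in N, time in s.
With the tool pointing down it reaches from about 0.425 to 0.875 m from the base axis. Payload 4.7 kg.
Tool frame: the origin (TCP) lies at the centre of the arm's flange, where the gripper is bolted on; the fingertips stand 182 mm ahead of it and the grasp point (between the pads) lies 164 mm ahead of it; z points along the fingers, x is the direction in which the jaws open and shut, and the axes are right-handed (so a half turn about z gives the same grasp; the last joint's range is limited). The gripper opens to 87 mm and grips with 3 to 60 N. Pads are 19 mm wide; open, the fingers measure 117 mm over their backs; the gripper's body (75 mm by 190 mm) begins 51 mm behind the grasp point.
Start: joints at [-69.322, 18.392, -4.016, 83.108, 1.295, 78.541, -3.26], TCP at [0.221, 0.611, 0.405] pointing down, gripper open.
Joint ranges: [-163.93, 163.93], [-17.29, 119.83], [-79.2, 71.16], [3.27, 140.29], [-89.18, 269.18], [5.43, 117.66], [-154.24, 154.24]. Speed limits (degrees/s): [147.25, 147.25, 180, 180, 180, 180, 180].

### API

Orientations are given as [roll, pitch, yaw] about the fixed x, y, z axes, in that order (R = Rz(yaw) Ry(pitch) Rx(roll)).
In Python, from cell import env gives the robot as it stands. The module is installed in compiled form; this text tells all that it offers.
- The arm moves only by the tool carry_out, never from a script. Its argument "increments" is a list of rows, each a list of 5 numbers: the shift along the world's x, y, z in m, then the turn about the world's z in degrees, then the gripper's target within -1 to 1 (shut at 1, half-way at 0, fully open at -1). In form: [[dx, dy, dz, spin, jaw], ...]. A call has 1 to 20 rows; each row is the pose to reach, as a shift and turn from the pose commanded when the call began; what a row does not reach only later rows make up. A row lasts 1/10 s, in which the tool goes at most 50 mm and 8.59 degrees, less where a joint would pass 70% of its speed; a pose out of reach is approached as far as the arm can. A call with a gripper value outside its range is refused whole. The fingers move at their own pace and stop on an object; "grip_force" is the grip in N (left out, the last holds). Time passes only in rows, so rows that repeat a pose let the fingers close. It gives the time, the measured TCP pose, the force and the opening at its end, in the units of the state.
- env.get_obs(): the state, without advancing time (a new reading comes with each control period).
- env.read_camera(name): name is "side" or "top" or "wrist"; returns (picture, depth): 420x560x3 uint8, red, green, blue; 420x560 float32, m along the optical axis (not along the pixel's ray), 0 where there is no reading.
- env.get_calibration(name): a dict with "K" (3x3 intrinsics, pixels), "camera_from_world" (4x4, takes a point from world to camera coordinates); the wrist camera has in their place "T_tool_cam" (4x4, takes a point from camera to tool coordinates, whose origin is the TCP and whose axes are the tool frame's). Camera axes: x right, y down, z forward; pixel columns grow to the right and rows downward; lengths in m; the calibration is good to about 2 mm. A picture is of the moment at which its call begins: read the wrist's pose just before it. get_calibration takes no time and is no camera call.
- env.sign_off(): hands the job in, once; it reports no verdict.
The state is a dict: "time_s": time; "qpos": joint angles; "joint_velocities": joint speeds; "effort": joint torques, N m; "tool_pos": TCP position; "tool_rot": TCP orientation; "force": force on the tool from outside, world axes, zero at the start; "wrist_torque": the same for the moment, N m; "grip_width": finger opening in m.
Only numpy, scipy, OpenCV 4.12 (cv2) and the standard library are available. Lean on these libraries where they do the work, as an engineer would, in place of code of your own. Each camera call takes 0.05 s, during which the arm holds its last target.

### The job

The puppet maker's lathe is about to be serviced. On the isolator with the red handle on the yellow face, first turn the handle clockwise all the way to off, and only then swing the steel lockout hasp fully out over the side of the box, ready for a padlock. Do not touch the other isolator, the one with the black handle on a white face, which feeds the lamp, and let go when done.

Things in the scene. Friction and masses are not known exactly. Their poses are not given: they have to be found in the camera images.
- lathe_isolator: The lathe's isolator: grey enclosure lying face up, fixed to the bench, 110 (x) x 170 (y) x 55 mm high, yellow face. Origin at the centre of its underside, z up. In its frame the handle turns about a vertical axis at x 0, y +20 mm, and the hasp about a vertical pin at x +35, y -70 mm.
- lathe_grip (a point): Point on the red handle's turning axis, 83 mm above the bench, inside its bar grip. The grip, centred on the axis, is 58 long, 16 wide and stands from 61 to 97 mm above the bench on a black disc 54 mm across; a white stripe marks its pointing end. This point's x axis runs along the bar and turns with it, its -x towards the pointing end.
- lathe_isolator_handle (a joint): Angle of the red handle, rad: at 0 (on) its stripe points along the box's -x, to the green dot; it grows clockwise seen from above to the stop at 1.40 (off, stripe to the black dot, nearly along the box's +y). Starts between 0 and 0.2. About 0.2 N m of friction; stays where left.
- lathe_peg (a point): Point on the axis of the hasp's upright black round peg, 81 mm above the bench. The peg, by which the hasp is moved, is 14 mm across, from 59 to 91 mm above the bench, 60 mm from the hasp's pin. The hasp is a flat steel tab 22 wide, 4 thick, 55 to 59 mm above the bench, reaching 73 mm from the pin.
- lathe_isolator_hasp (a joint): Angle of that hasp, rad: at 0 (stowed) the tab lies from its pin along the box's -x, the peg at x -25, y -70 mm in the box's frame; it grows anticlockwise seen from above to the stop at 1.57 (fully out), the tab pointing along -y past the box's edge, the peg at x +35, y -130 mm. Starts between 0 and 0.15. About 0.06 N m of friction; stays where left.
- lamp_isolator: The lamp's isolator, not to be touched: the same grey enclosure lying face up, fixed to the bench, 110 (x) x 170 (y) x 55 mm high, with the same handle and hasp in the same places, but with a white face and a black bar grip. Origin at the centre of its underside. The two may stand either way round.
Not all that is in view belongs to the job. Leave any orange or turquoise look-alike of the lathe_isolator alone.

How it is judged (in metres and radians):
On the way, in this order (a step that is already met when the one before it is completed fails the run):
1. the red handle is turned to off (within about 11 degrees of its stop) with the hasp still stowed (value of joint lathe_isolator_handle above 1.2 rad and value of joint lathe_isolator_hasp below 0.35 rad), for 0.2 s.
2. then the hasp is swung out (within about 15 degrees of its stop) (value of joint lathe_isolator_hasp above 1.3 rad and value of joint lathe_isolator_handle above 1.2 rad), for 0.2 s.
At the end, for the whole second after the job is handed in: The red handle stands at off (joint above 1.2 rad) and its hasp is out (joint above 1.3 rad), both at rest (all of step 2 and velocity of joint lathe_isolator_handle between -0.05 and 0.05 rad/s and velocity of joint lathe_isolator_hasp between -0.05 and 0.05 rad/s); the robot touches nothing.
It fails at once if the hasp is swung (past 0.35 rad) while the handle is not yet off (value of joint lathe_isolator_hasp above 0.35 rad and value of joint lathe_isolator_handle below 1.2 rad).
It fails at once if the robot presses on the lamp isolator (over 1 N) (contact force between lamp_isolator and the fingers above 1 N or contact force between lamp_isolator and the arm above 1 N).
It also fails if it takes over 45 s, if anything falls off the work surface, if the arm or the gripper's body presses on something with over 40 N, if the wrist force passes 120 N, or if a joint passes its speed limit or range.

## Working session

There is one attempt and no reset: what is moved stays moved. The work goes in short steps, Python scripts to look and compute and a tool call to move; the robot and the scene stay as the last step left them, time stands still between calls to the robot, and variables do not carry over. Pictures are saved under pics/ and viewed, and the job is handed in when it is done.

Besides the shell and the picture viewer there is one more tool, called after "Emit:" as name(argument=value, ...), one argument or row to a line, values as JSON. carry_out: Moves the arm, as the interface text tells. Its arguments: {"type":"object","properties":{"increments":{"type":"array"},"grip_force":{"type":"number"}},"required":["increments"]}

```bash
mkdir -p pics
python3 - <<'E'
from cell import env
import cv2,numpy as np
print(env.get_obs())
for n in ["top","side"]:
    p,d=env.read_camera(n); cv2.imwrite(f"pics/{n}1.png",p[:,:,::-1]); np.save(f"{n}_d.npy",d); np.save(f"{n}_p.npy",p)
    print(n,env.get_calibration(n))
E
```

```text
{'time_s': 0.0, 'qpos': array([-69.3233188 ,  18.43725979,  -4.01573255,  83.17509377,
         1.29471946,  78.53943992,  -3.260294  ]), 'joint_velocities': array([ 0.04110618,  0.05902091,  0.01695697,  0.03261982,  0.06759912,
       -0.00316086,  0.01629168]), 'effort': array([-4.91301557e-05, -4.91282845e+01, -4.03854540e-01, -3.12531137e+01,
       -6.38217176e-02,  4.36741335e-02,  1.70588742e-04]), 'tool_pos': array([0.22087117, 0.61110202, 0.40367993]), 'tool_rot': array([1.79994615e+02, 1.06566676e-01, 7.01329084e+01]), 'force': array([-0.02559163, -0.65248765, -0.16420975]), 'wrist_torque': array([-0.0365083, -0.0046124,  0.0030253]), 'grip_width': 0.086983455981542}
top {'K': array([[419.24796623,   0.        , 273.33712867],
       [  0.        , 419.24796623, 209.62468298],
       [  0.        ,   0.        ,   1.        ]]), 'camera_from_world': array([[ 0.02391943, -0.99970624,  0.00391052,  0.15268374],
       [-0.99578066, -0.02417179, -0.08852458,  0.46392831],
       [ 0.0885931 , -0.00177656, -0.99606632,  1.18378343],
       [ 0.        ,  0.        ,  0.        ,  1.        ]])}
side {'K': array([[490.58585201,   0.        , 279.45727992],
       [  0.        , 490.58585201, 208.33294027],
       [  0.        ,   0.        ,   1.        ]]), 'camera_from_world': array([[-0.97617389, -0.21600689,  0.02062925,  0.45571284],
       [-0.14887332,  0.59753876, -0.78789858,  0.01450826],
       [ 0.15786474, -0.77219716, -0.61545939,  1.54652191],
       [ 0.        ,  0.        ,  0.        ,  1.        ]])}
```

View pics/top1.png

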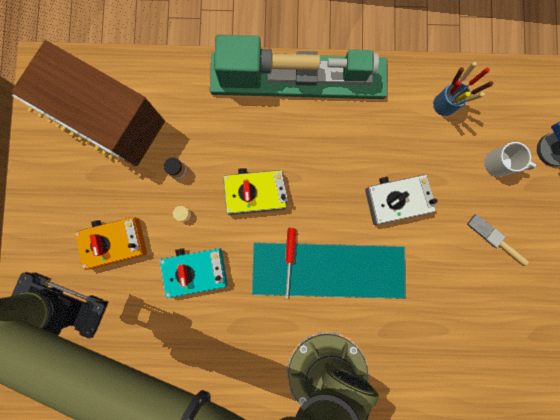

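View pics/side1.png

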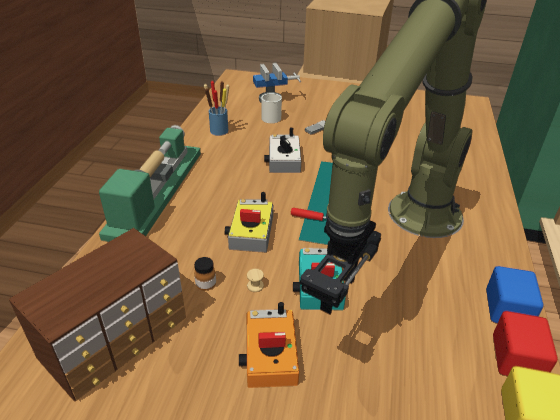

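Run:
```python
import cv2,numpy as np
p=np.load("top_p.npy")[:,:,::-1]
cv2.imwrite("pics/topz.png",cv2.resize(p[155:230,210:305],None,fx=8,fy=8,interpolation=cv2.INTER_CUBIC))
p=np.load("side_p.npy")[:,:,::-1]
cv2.imwrite("pics/sidez.png",cv2.resize(p[180:260,210:290],None,fx=7,fy=7,interpolation=cv2.INTER_CUBIC))
```

```text
(no output)
```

View pics/topz.png

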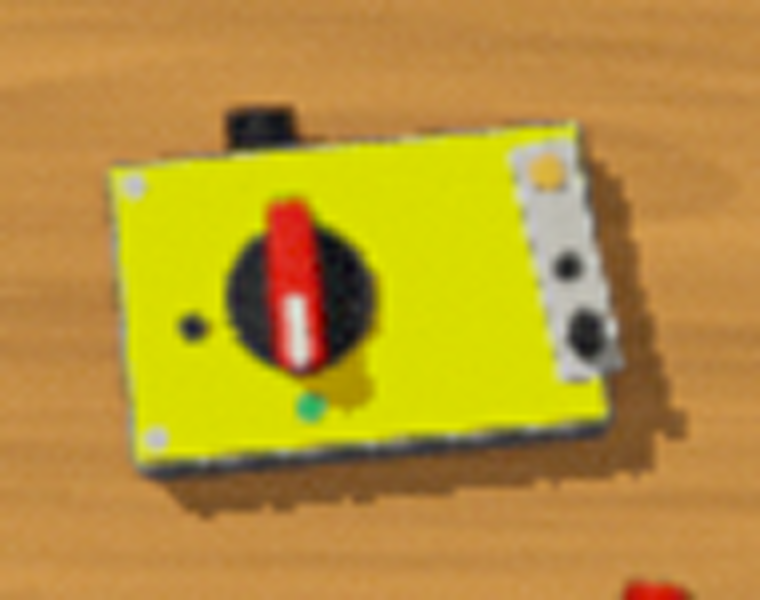

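View pics/sidez.png

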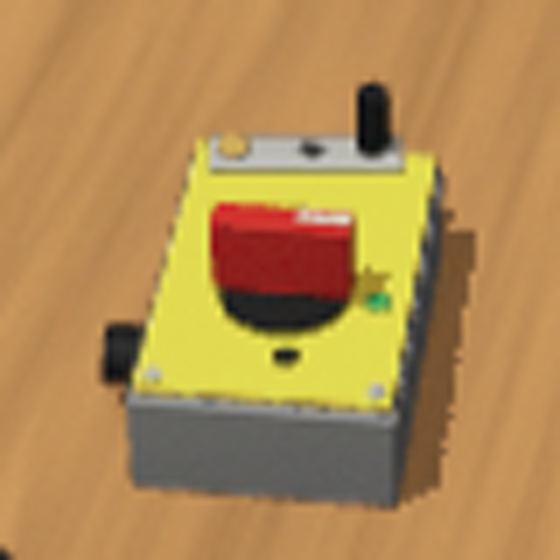

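```bash
cat > h.py <<'E'
import cv2,numpy as np
from cell import env
def ray(n,uv,z):
    c=env.get_calibration(n);K=c["K"];T=c["camera_from_world"];R=T[:3,:3];o=-R.T@T[:3,3]
    d=R.T@np.linalg.inv(K)@np.array([uv[0],uv[1],1.]); return o+d*(z-o[2])/d[2]
def proj(n,X):
    c=env.get_calibration(n);q=c["camera_from_world"]@np.append(X,1);u=c["K"]@q[:3];return u[:2]/u[2]
E
python3 - <<'E'
from h import *
p=np.load("top_p.npy");hsv=cv2.cvtColor(p,cv2.COLOR_RGB2HSV)
m=cv2.inRange(hsv,(25,150,100),(35,255,255));m[:150]=0;m[240:]=0;m[:,:200]=0;m[:,320:]=0
c=max(cv2.findContours(m,0,2)[0],key=cv2.contourArea)
h=cv2.convexHull(c);r=cv2.minAreaRect(h);print(r)
B=cv2.boxPoints(r);W=np.array([ray("top",b,.055) for b in B]);print(W.round(4))
print(np.linalg.norm(np.diff(W,axis=0),axis=1))
# from zoom crops
f=lambda x,y:((x+.5)/8+210-.5,(y+.5)/8+155-.5)
g=lambda x,y:((x+.5)/7+210-.5,(y+.5)/7+180-.5)
cs=np.array([ray("top",f(*q),.055) for q in [(110,165),(577,123),(608,418),(138,462)]]);print("corners",cs.round(4),cs.mean(0))
cen=cs.mean(0)
yv=(cs[0]+cs[3]-cs[1]-cs[2]);a=np.arctan2(-yv[0],yv[1]);print("yaw",np.degrees(a))
cs2=np.array([ray("side",g(*q),.055) for q in [(200,143),(437,157),(392,408),(130,392)]]);print("sidecorners",cs2.round(4),cs2.mean(0))
R=np.array([[np.cos(a),-np.sin(a)],[np.sin(a),np.cos(a)]])
print("handle axis",cen[:2]+R@[0,.02],"pin",cen[:2]+R@[.035,-.07])
hb=ray("top",f(288,207),.097),ray("top",f(300,368),.097);print("bar ends",hb)
print("bar side",ray("side",g(215,208),.097),ray("side",g(350,220),.097))
print("pin seen",ray("top",f(547,172),.060),ray("side",g(234,146),.060))
print("peg",ray("top",f(583,333),.091), ray("side",g(373,90),.091),ray("side",g(372,148),.059))
E
```

```text
((254.3426971435547, 191.34832763671875), (36.975547790527344, 58.829044342041016), 84.5596694946289)
[[0.5491 0.3066 0.055 ]
 [0.569  0.1425 0.055 ]
 [0.4653 0.1305 0.055 ]
 [0.4457 0.2933 0.055 ]]
[0.16524454 0.10443233 0.16396115]
corners [[0.5507 0.3066 0.055 ]
 [0.5696 0.1431 0.055 ]
 [0.4657 0.13   0.055 ]
 [0.4464 0.2933 0.055 ]] [0.50809972 0.2182365  0.055     ]
yaw 6.687757564162185
sidecorners [[0.564  0.1464 0.055 ]
 [0.4621 0.1313 0.055 ]
 [0.442  0.2948 0.055 ]
 [0.545  0.3103 0.055 ]] [0.50326971 0.22071649 0.055     ]
handle axis [0.50577055 0.23810041] pin [0.55101366 0.15278886]
bar ends (array([0.53068618, 0.24093715, 0.097     ]), array([0.47606526, 0.23526997, 0.097     ]))
bar side [0.52908341 0.23994135 0.097     ] [0.47435877 0.23436734 0.097     ]
pin seen [0.55110531 0.15327901 0.06      ] [0.54723113 0.15128966 0.06      ]
peg [0.49097838 0.14015775 0.091     ] [0.48881178 0.13823233 0.091     ] [0.48957468 0.13698139 0.059     ]
```

Emit:
carry_out(
  increments=[
    [0.03, -0.04, 0, 2.6, -1],
    [0.06, -0.08, 0, 5.2, -1],
    [0.09, -0.12, 0, 7.8, -1],
    [0.12, -0.16, 0, 10.4, -1],
    [0.15, -0.2, 0, 13, -1],
    [0.18, -0.24, 0, 15.6, -1],
    [0.21, -0.28, -0.01, 18.2, -1],
    [0.24, -0.32, -0.02, 20.8, -1],
    [0.265, -0.35, -0.03, 23.4, -1],
    [0.283, -0.373, -0.04, 26, -1],
    [0.283, -0.373, -0.05, 26, -1],
    [0.283, -0.373, -0.05, 26, -1],
    [0.283, -0.373, -0.05, 26, -1],
  ],
)

```text
time_s: 1.4
tool_pos: [0.5032, 0.2395, 0.3545]
tool_rot: [-179.9, -0.0, 96.2]
force: [0.0, -0.7, 1.1]
grip_width: 0.0868
```

```bash
cat > w.py <<'E'
from h import *
import sys
from scipy.spatial.transform import Rotation as Ro
def wrist(name,fx=1):
    o=env.get_obs();p,d=env.read_camera("wrist");c=env.get_calibration("wrist")
    T=np.eye(4);T[:3,:3]=Ro.from_euler("xyz",o["tool_rot"],degrees=True).as_matrix();T[:3,3]=o["tool_pos"]
    M=T@c["T_tool_cam"];cv2.imwrite(f"pics/{name}.png",p[:,:,::-1]);np.savez("w.npz",M=M,K=c["K"],p=p,d=d)
    print(o["time_s"],o["tool_pos"].round(4),o["tool_rot"].round(2),o["force"].round(1),o["grip_width"])
def wr(uv,z):
    f=np.load("w.npz");M=f["M"];d=M[:3,:3]@np.linalg.inv(f["K"])@[uv[0],uv[1],1.];o=M[:3,3];return (o+d*(z-o[2])/d[2]).round(4)
if __name__=="__main__": wrist(sys.argv[1])
E
python3 w.py w1
```

```text
1.4 [0.5032 0.2395 0.3545] [-1.7994e+02 -2.0000e-02  9.6220e+01] [ 0.  -0.7  1.1] 0.08680865605850017
```

View pics/w1.png

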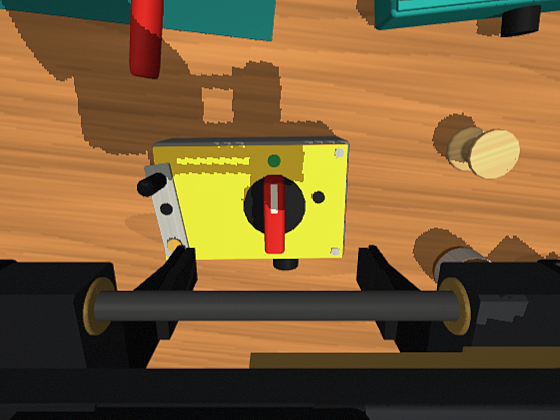

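Run:
```python
from w import *
a,b=wr((274,177),.097),wr((274.5,234),.097);print(a,b,(a+b)/2)
p=np.load("w.npz")["p"]
cv2.imwrite("pics/w1z.png",cv2.resize(p[130:270,130:360],None,fx=3.4,fy=3.4,interpolation=cv2.INTER_CUBIC)[:,:,::-1])
hsv=cv2.cvtColor(p,cv2.COLOR_RGB2HSV)
m=cv2.inRange(hsv,(25,120,60),(35,255,255));m[:125]=0;m[270:]=0
c=max(cv2.findContours(m,0,2)[0],key=cv2.contourArea);r=cv2.minAreaRect(c);
for q in cv2.boxPoints(r): print(wr(q,.055))
```

```text
[0.4704 0.2331 0.097 ] [0.5145 0.2382 0.097 ] [0.49245 0.23565 0.097  ]
[0.4624 0.1469 0.055 ]
[0.4449 0.2912 0.055 ]
[0.5463 0.3099 0.055 ]
[0.5659 0.1499 0.055 ]
```

View pics/w1z.png

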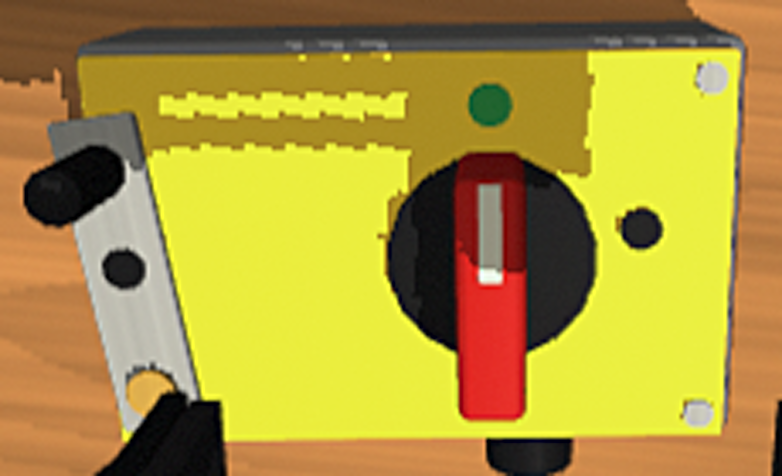

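Run:
```python
from w import *
f=lambda x,y:((x+.5)/3.4+129.5,(y+.5)/3.4+129.5)
a,b=wr(f(490,155),.097),wr(f(491,418),.097);print(a,b,(a+b)/2,np.linalg.norm(a-b))
print("disc",wr(f(492,254),.061),"peg",wr(f(50,198),.091),wr(f(100,170),.059),"pin",wr(f(152,392),.06))
print("green",wr(f(490,105),.055),"axis->R")
```

```text
[0.4691 0.2328 0.097 ] [0.53   0.2395 0.097 ] [0.49955 0.23615 0.097  ] 0.06126744649485566
disc [0.5014 0.2364 0.061 ] peg [0.4905 0.1369 0.091 ] [0.4909 0.1371 0.059 ] pin [0.549  0.1514 0.06  ]
green [0.4648 0.232  0.055 ] axis->R
```

Emit:
carry_out(
  increments=[
    [-0.001, -0.002, -0.03, 0, -1],
    [-0.001, -0.002, -0.06, 0, -1],
    [-0.001, -0.002, -0.085, 0, -1],
    [-0.001, -0.002, -0.107, 0, -1],
    [-0.001, -0.002, -0.107, 0, -1],
    [-0.001, -0.002, -0.107, 0, 1],
    [-0.001, -0.002, -0.107, 0, 1],
    [-0.001, -0.002, -0.107, 0, 1],
    [-0.001, -0.002, -0.107, 0, 1],
    [-0.001, -0.002, -0.107, 0, 1],
    [-0.001, -0.002, -0.107, 0, 1],
  ],
  grip_force=25,
)

```text
time_s: 2.55
tool_pos: [0.503, 0.2363, 0.2481]
tool_rot: [180.0, -0.0, 96.1]
force: [-0.7, 0.2, 0.5]
grip_width: 0.0469
```

Emit:
carry_out(
  increments=[
    [0, 0, 0, 0, 1],
    [0, 0, 0, 0, 1],
    [0, 0, 0, 0, 1],
    [0, 0, 0, 0, 1],
    [0, 0, 0, 0, 1],
    [0, 0, 0, 0, 1],
    [0, 0, 0, 0, 1],
    [0, 0, 0, 0, 1],
  ],
)

```text
time_s: 3.35
tool_pos: [0.5027, 0.2374, 0.2478]
tool_rot: [180.0, -0.1, 96.2]
force: [0.7, 4.9, -3.1]
grip_width: 0.0158
```

Gripped (15.8 mm). Turn clockwise.

Emit:
carry_out(
  increments=[
    [0, 0, 0, -5, 1],
    [0, 0, 0, -10, 1],
    [0, 0, 0, -15, 1],
    [0, 0, 0, -20, 1],
    [0, 0, 0, -25, 1],
    [0, 0, 0, -30, 1],
    [0, 0, 0, -35, 1],
    [0, 0, 0, -40, 1],
    [0, 0, 0, -45, 1],
    [0, 0, 0, -50, 1],
    [0, 0, 0, -55, 1],
    [0, 0, 0, -60, 1],
    [0, 0, 0, -65, 1],
    [0, 0, 0, -70, 1],
    [0, 0, 0, -74, 1],
    [0, 0, 0, -77, 1],
    [0, 0, 0, -79, 1],
    [0, 0, 0, -79, 1],
    [0, 0, 0, -79, 1],
  ],
)

```text
time_s: 5.25
tool_pos: [0.5031, 0.2383, 0.2478]
tool_rot: [-179.9, -0.2, 17.2]
force: [2.6, 7.9, -5.5]
grip_width: 0.0158
```

```bash
python3 w.py w2; python3 -c "
from cell import env;print(env.get_obs()['wrist_torque'],env.get_obs()['qpos'])"
```

```text
5.25 [0.5031 0.2383 0.2478] [-179.85   -0.2    17.2 ] [ 2.6  7.9 -5.5] 0.01583895434017777
[ 1.70290886 -0.58805758 -0.01445809] [-47.14443626  15.07820438  21.72404725 107.58906376  -6.63395339
  58.31408219  -5.42668566]
```

View pics/w2.png

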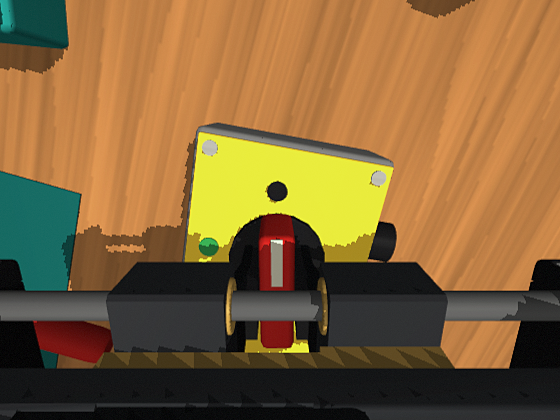

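Emit:
carry_out(
  increments=[
    [0, 0, 0, 0, -0.1],
    [0, 0, 0, 0, -0.1],
    [0, 0, 0, 0, -0.1],
    [0, 0, 0, 0, -0.1],
    [0, 0, 0, 0, -0.1],
    [0, 0, 0.02, 0, -0.1],
    [0, 0, 0.05, 0, -0.1],
    [0, 0, 0.07, 0, -0.1],
    [0, 0, 0.09, 0, -0.1],
    [0, 0, 0.09, 0, -0.1],
  ],
)

```text
time_s: 6.3
tool_pos: [0.504, 0.2364, 0.3408]
tool_rot: [-179.9, -0.3, 17.1]
force: [0.4, -0.2, -0.3]
grip_width: 0.0478
```

```bash
python3 w.py w3;python3 - <<'E'
from h import *
p,_=env.read_camera("side")
cv2.imwrite("pics/s3.png",p[:,:,::-1])
E
```

```text
6.3 [0.504  0.2364 0.3408] [-179.91   -0.31   17.12] [ 0.4 -0.2 -0.3] 0.0478093003638679
```

View pics/w3.png

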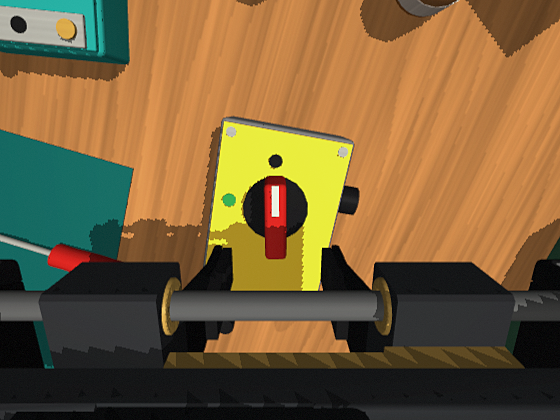

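View pics/s3.png

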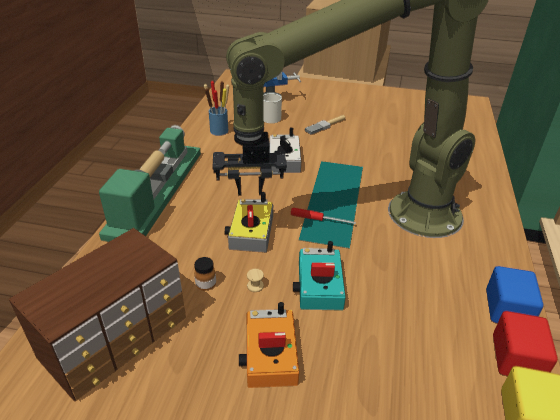

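Emit:
carry_out(
  increments=[
    [-0.001, -0.01, 0, -8, -0.1],
    [-0.002, -0.02, 0, -16, -0.1],
    [-0.003, -0.03, 0, -24, -0.1],
    [-0.004, -0.04, 0, -32, -0.1],
    [-0.005, -0.05, 0, -40, -0.1],
    [-0.006, -0.06, 0, -48, -0.1],
    [-0.008, -0.07, 0, -56, -0.1],
    [-0.01, -0.08, 0, -64, -0.1],
    [-0.011, -0.09, 0, -72, -0.1],
    [-0.013, -0.099, 0, -80, -0.1],
    [-0.013, -0.099, 0, -88, -0.1],
    [-0.013, -0.099, 0, -93.5, -0.1],
    [-0.013, -0.099, 0, -93.5, -0.1],
    [-0.013, -0.099, 0, -93.5, -0.1],
  ],
)

```text
time_s: 7.8
tool_pos: [0.4896, 0.1373, 0.3368]
tool_rot: [179.9, -0.0, -76.2]
force: [0.1, 0.3, 0.0]
grip_width: 0.0476
```

```bash
python3 w.py w4
```

```text
7.8 [0.4896 0.1373 0.3368] [ 1.799e+02 -4.000e-02 -7.623e+01] [0.1 0.3 0. ] 0.0475536826034424
```

View pics/w4.png

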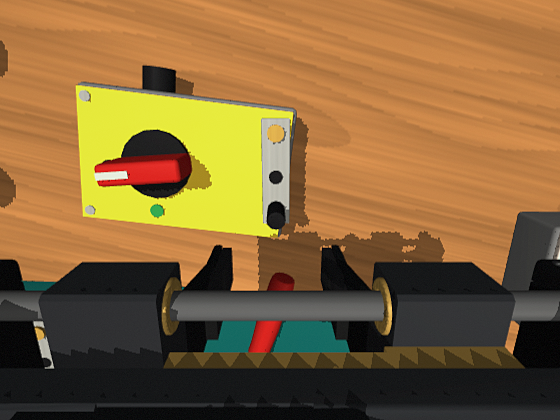

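Run:
```python
from w import *
print(wr((276,220.5),.091),wr((276,209),.059),wr((276,133),.06))
p=np.load("w.npz")["p"]
cv2.imwrite("pics/w4z.png",cv2.resize(p[100:250,230:330],None,fx=4,fy=4,interpolation=cv2.INTER_CUBIC)[:,:,::-1])
```

```text
[0.4918 0.1367 0.091 ] [0.4906 0.1364 0.059 ] [0.5493 0.1508 0.06  ]
```

View pics/w4z.png

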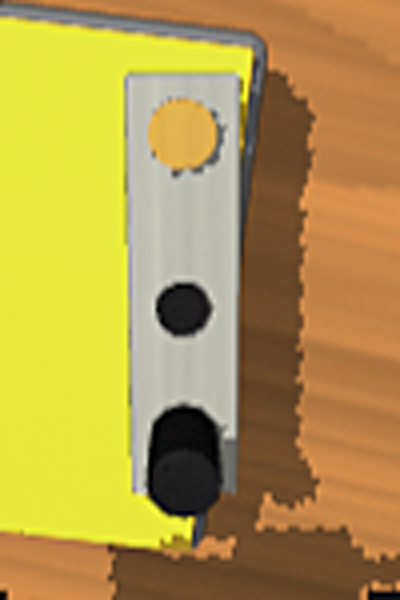

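Emit:
carry_out(
  increments=[
    [0.001, -0.001, -0.03, 0, -0.1],
    [0.001, -0.001, -0.06, 0, -0.1],
    [0.001, -0.001, -0.08, 0, -0.1],
    [0.001, -0.001, -0.09, 0, -0.1],
    [0.001, -0.001, -0.09, 0, -0.1],
    [0.001, -0.001, -0.09, 0, 1],
    [0.001, -0.001, -0.09, 0, 1],
    [0.001, -0.001, -0.09, 0, 1],
    [0.001, -0.001, -0.09, 0, 1],
    [0.001, -0.001, -0.09, 0, 1],
    [0.001, -0.001, -0.09, 0, 1],
    [0.001, -0.001, -0.09, 0, 1],
    [0.001, -0.001, -0.09, 0, 1],
    [0.001, -0.001, -0.09, 0, 1],
  ],
  grip_force=12,
)

```text
time_s: 9.25
tool_pos: [0.4911, 0.1365, 0.2481]
tool_rot: [-180.0, 0.0, -76.4]
force: [-1.8, 0.9, 3.7]
grip_width: 0.0132
```

Run:
```python
from h import *
o=env.get_obs();print(o["tool_pos"],o["tool_rot"])
pin=np.array([.549,.151]);r=.060;a0=193.9
P=lambda a:pin+r*np.array([np.cos(np.radians(a)),np.sin(np.radians(a))])
for k in range(0,88,5): print(k,(P(a0+k)-P(a0)).round(4))
print((P(a0+81)-P(a0)).round(4),P(a0))
```

```text
[0.49106047 0.13650132 0.24811819] [-1.79979264e+02  1.99327892e-02 -7.63635575e+01]
0 [0. 0.]
5 [ 0.0015 -0.005 ]
10 [ 0.0034 -0.0099]
15 [ 0.0057 -0.0146]
20 [ 0.0084 -0.0191]
25 [ 0.0115 -0.0233]
30 [ 0.015  -0.0272]
35 [ 0.0188 -0.0308]
40 [ 0.0229 -0.0341]
45 [ 0.0273 -0.037 ]
50 [ 0.0318 -0.0395]
55 [ 0.0366 -0.0416]
60 [ 0.0416 -0.0432]
65 [ 0.0467 -0.0445]
70 [ 0.0519 -0.0452]
75 [ 0.0571 -0.0456]
80 [ 0.0623 -0.0454]
85 [ 0.0675 -0.0449]
[ 0.0634 -0.0454] [0.49075701 0.13658632]
```

Emit:
carry_out(
  increments=[
    [0.0015, -0.005, 0, 5, 1],
    [0.0034, -0.0099, 0, 10, 1],
    [0.0057, -0.0146, 0, 15, 1],
    [0.0084, -0.0191, 0, 20, 1],
    [0.0115, -0.0233, 0, 25, 1],
    [0.015, -0.0272, 0, 30, 1],
    [0.0188, -0.0308, 0, 35, 1],
    [0.0229, -0.0341, 0, 40, 1],
    [0.0273, -0.037, 0, 45, 1],
    [0.0318, -0.0395, 0, 50, 1],
    [0.0366, -0.0416, 0, 55, 1],
    [0.0416, -0.0432, 0, 60, 1],
    [0.0467, -0.0445, 0, 65, 1],
    [0.0519, -0.0452, 0, 70, 1],
    [0.0571, -0.0456, 0, 75, 1],
    [0.0623, -0.0454, 0, 80, 1],
    [0.064, -0.0453, 0, 81.5, 1],
    [0.064, -0.0453, 0, 81.5, 1],
    [0.064, -0.0453, 0, 81.5, 1],
    [0.064, -0.0453, 0, 81.5, 1],
  ],
)

```text
time_s: 11.25
tool_pos: [0.5552, 0.092, 0.2481]
tool_rot: [-179.9, -0.1, 5.1]
force: [1.7, 6.0, 1.4]
grip_width: 0.0135
```

Emit:
carry_out(
  increments=[
    [0, 0, 0, 0, -0.1],
    [0, 0, 0, 0, -0.1],
    [0, 0, 0, 0, -0.1],
    [0, 0, 0, 0, -0.1],
    [0, 0, 0, 0, -0.1],
    [0, 0, 0.03, 0, -0.1],
    [0, 0, 0.06, 0, -0.1],
    [0, 0, 0.1, 0, -0.1],
    [0, 0, 0.14, 0, -0.1],
    [-0.03, 0, 0.17, 0, -0.1],
    [-0.07, 0, 0.17, 0, -0.1],
    [-0.07, 0, 0.17, 0, -0.1],
    [-0.07, 0, 0.17, 0, -0.1],
  ],
)

```text
time_s: 12.55
tool_pos: [0.4845, 0.0909, 0.4181]
tool_rot: [-180.0, -0.1, 5.2]
force: [0.3, 1.0, -0.2]
grip_width: 0.0476
```

```bash
python3 w.py w5
python3 - <<'E'
from h import *
p,_=env.read_camera("side");cv2.imwrite("pics/s5.png",cv2.resize(p[150:270,180:330],None,fx=4,fy=4)[:,:,::-1])
E
```

```text
12.55 [0.4845 0.0909 0.4181] [-1.7995e+02 -6.0000e-02  5.1600e+00] [ 0.3  1.  -0.2] 0.047570711404403436
```

View pics/w5.png

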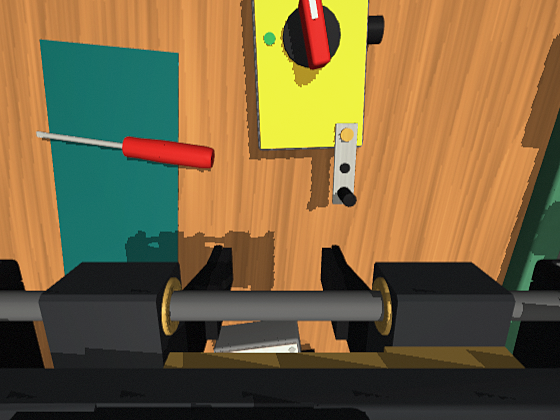

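View pics/s5.png

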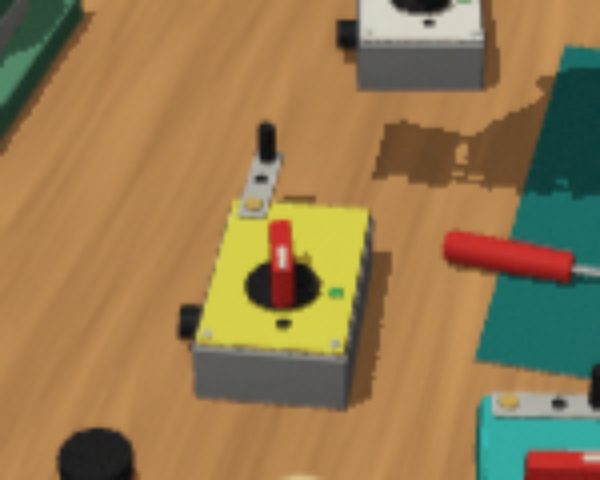

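Run:
```python
from w import *
pin=wr((347,134),.06);peg=wr((349,200),.091);d=peg-pin
print(pin,peg,"hasp dir",np.degrees(np.arctan2(d[1],d[0]))%360-180-6.6)
a,b=wr((312,-2),.097),wr((318,62),.097);d=a-b;print("bar (top cut off)",180+6.6-np.degrees(np.arctan2(d[1],d[0]))%360)
p,_=env.read_camera("top");cv2.imwrite("pics/t5.png",cv2.resize(p[155:230,210:330],None,fx=6,fy=6,interpolation=cv2.INTER_CUBIC)[:,:,::-1])
```

```text
[0.5498 0.1517 0.06  ] [0.5544 0.0921 0.091 ] hasp dir 87.8134078898315
bar (top cut off) 83.53278802423408
```

View pics/t5.png

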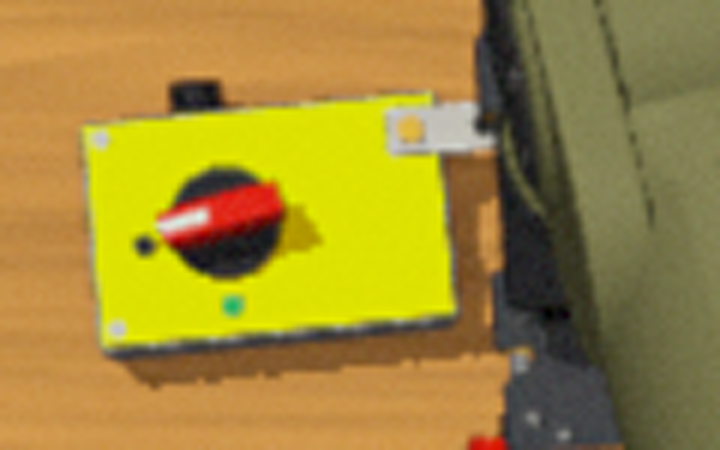

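```bash
python3 -c "
from cell import env;print(env.sign_off())"
```

```text
the job is handed in; nothing more can be done
None
```

The red handle on the lathe isolator is turned to off. After that the hasp was swung out over the side of the box. I released both, raised the gripper well clear, and handed the job in at about 12.7 s of the 45 s allowed.

**Handle:** the top camera put it at about 78.5° (1.37 rad) from on, with the stripe at the black dot; it needs over 1.2 rad. A rougher wrist-camera estimate, with the bar cut off by the edge of the picture, gave 83.5°. That is past the 80° stop, so I put it down to measuring error.

**Hasp:** the wrist camera put it at about 88° (1.53 rad); it needs over 1.3 rad. The side view also showed it pointing out past the box.

**Contacts:** the lamp isolator and the orange and turquoise look-alikes were not touched. The largest force I read at the end of any move was about 10 N. No check failed, but `env.sign_off()` reports no verdict.

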